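# Build up an edging-wheel spindle and lift it from its setting block

## Task

The spindle of the glass-edging machine stands in its setting block: slide the grinding wheel down over it until it lies flat on the spindle's flange, then the black clamping collar on top of the wheel, both fully home. Then grip the bare end of the spindle above the collar, lift the whole assembly out of the block and finish while still holding it, steady and upright, with its lower end at least 6 cm above the top of the block, so that I can fit the draw bolt from below (nothing is clamped yet, so do not tip it). Leave the flux bottle, the solder spool and the pliers where they are.

Things in the scene. Friction and masses are not known exactly. Their poses are not given: they have to be found in the camera images.
- block_top (a point): Setting block: fixed grey steel block with a screw head in each corner, 84 x 84 mm, 45 mm tall, standing on the bench, with a 22 mm bore through its middle. This point is the centre of the bore at the top face (z axis up, x and y along the block's sides).
- spindle_seat (a point): Steel spindle, loose, 0.2 to 0.35 kg, standing upright in the block's bore: a 19 mm shank, 34 mm long, hangs in the bore; a dark flange 44 mm across and 10 mm thick rests on the block's top; above the flange a plain round shaft, 14 mm across, rises 56 mm, its last 10 mm tapering to a blunt nose 5 mm across. This point is on the spindle's axis at the flange's upper face, where the wheel must lie; z axis along the spindle, up.
- spindle_grip (a point): Point on the spindle's axis 36 mm above the flange's upper face (20 mm below the tip of the nose). With wheel and collar home the shaft is bare from 22 mm above the flange's upper face, straight up to 46 mm: grip it there (14 mm wide), carrying about 0.3 to 0.6 kg in all.
- spindle_tail (a point): Centre of the lower end of the spindle's shank, 44 mm below the flange's upper face.
- wheel_center (a point): Grinding wheel lying flat on the bench: ring 60 mm outside, 12 mm thick, with a 17 mm bore right through; silvery hub, brown abrasive rim; about 0.1 kg; both faces alike. This point is the centre of the ring, half-way up; z axis along the bore.
- collar_center (a point): Clamping collar lying flat on the bench: dark steel ring, 34 mm outside, 10 mm thick, 17 mm bore right through; about 0.06 kg; both faces alike. This point is the centre of the ring, half-way up; z axis along the bore.
- spindle: The spindle; origin on its axis at the flange's underside, 10 mm below spindle_seat.
- wheel: The grinding wheel; origin at the centre of one face, 6 mm from wheel_center.
- block: The setting block; origin at the centre of its underside, on the bench.
- flux_bottle: Cream flux bottle with a red cap, 48 mm across, 103 mm tall, a bystander: leave it. Origin at the centre of its underside.
- solder_spool: Spool of solder standing on its flange, 55 mm across, 40 mm tall, a bystander: leave it. Origin at the centre of its underside.
- red_pliers: Red-handled pliers lying on the bench, 56 x 144 x 14 mm, a bystander: leave them. Origin at the centre of their underside.
Mind the look-alikes: they are no part of the job. Leave any blue look-alike of the spindle alone.

How it is judged (in metres and radians):
On the way, in this order (a step that is already met when the one before it is completed fails the run):
1. the wheel lies flat on the flange of the spindle, the spindle standing in the block (z of wheel_center in the frame of spindle_seat between 0.004 and 0.008 m and horizontal distance between wheel_center and spindle_seat below 0.004 m and z of spindle_seat in the frame of block_top below 0.014 m), for 0.2 s.
2. the collar lies flat on the wheel, the spindle still standing in the block (z of collar_center in the frame of spindle_seat between 0.015 and 0.019 m and horizontal distance between collar_center and spindle_seat below 0.004 m and z of spindle_seat in the frame of block_top below 0.014 m), for 0.2 s.
At the end, for the whole second after the job is handed in: Ends with the spindle held (over 2 N) and still (under 2 cm/s), upright within 0.1 rad, its lower end over 55 mm above the block's top, gripped by its shaft, not the wheel, nothing touching the block; the wheel lies on the flange and the collar on the wheel, each within 2 mm of fully home (z of wheel_center in the frame of spindle_seat between 0.004 and 0.008 m and distance between wheel_center and spindle_seat below 0.009 m and z of collar_center in the frame of spindle_seat between 0.015 and 0.019 m and distance between collar_center and spindle_seat below 0.02 m and z of spindle_tail in the frame of block_top above 0.055 m and angle between spindle_seat's own z axis and vertical below 0.1 rad and linear speed of spindle below 0.02 m/s and angular speed of spindle below 0.15 rad/s and contact force between the fingers and spindle above 2 N and contact force between the fingers and wheel below 1 N and contact force between block and anything else below 0.05 N); the arm keeps its last pose, push and grip.
It fails at once if the flux bottle is moved more than 15 mm or tipped (distance of flux_bottle from where it was at the start of the episode above 0.015 m or angle between flux_bottle's own z axis and vertical above 0.3 rad).
It fails at once if the solder spool is moved more than 15 mm (distance of solder_spool from where it was at the start of the episode above 0.015 m).
It fails at once if the pliers are moved more than 15 mm (distance of red_pliers from where it was at the start of the episode above 0.015 m).
It fails at once if the spindle is tipped more than 0.35 rad (angle between spindle_seat's own z axis and vertical above 0.35 rad).
It also fails if it takes over 66 s, if anything falls off the work surface, if the arm or the gripper's body presses on something with over 40 N, if the wrist force passes 120 N, or if a joint passes its speed limit or range.

## Robot

A 6-joint arm with a two-finger parallel gripper is mounted at the origin on a cart in front of the work surface, level with it; the furniture and walls round the work are solid. World frame = base frame: x ahead of the robot, y to its left, z up, the work surface at z = 0. Lengths are in m, angles in degrees, forces in N, time in s.
With the tool pointing down it reaches from about 0.35 to 0.875 m from the base axis. Payload 4.2 kg.
Tool frame: the origin (TCP) lies midway between the tips of the shut fingers; the grasp point (between the pads) lies r.grasp_offset behind it (r.grasp_offset is the distance from the TCP to the grasp point, in m); z points along the fingers, y is the direction in which the jaws open and shut (so a half turn about z gives the same grasp; the last joint's range is limited). The gripper opens to 87 mm and grips with 3 to 60 N. Pads are 19 mm wide; open, the fingers measure 117 mm over their backs; the gripper's body (75 mm by 190 mm) begins 51 mm behind the grasp point.
Start: joints at [83.801, 22.042, 0.453, 0, -68.411, -14.817], TCP at [0.224, 0.583, 0.223] pointing down, gripper open.
Joint ranges: [-179.83, 179.83], [-69.29, 118.12], [-61.27, 80.66], [-181.25, 117.63], [-171.15, -9.14], [-177.46, 177.46]. Speed limits (degrees/s): [159.86, 159.86, 180, 180, 180, 180].

## Interface

Orientations are given as a 3x3 rotation matrix whose columns are the frame's x, y, z axes.
In Python, from station import sense, optics, r gives the robot as it stands. The module is installed in compiled form; this text tells all that it offers.
- The arm moves only by the tool servo_tool, never from a script. Its argument "deltas" is a list of rows, each an object with "slide": the shift along the tool's x, y, z in units of 25 mm (1.0 is 25 mm), a list of three; "spin": the turn about the tool's z in units of 8 degrees (1.0 is 8 degrees). A call has 1 to 10 rows; each row shifts and turns the pose as measured when the row begins, along the tool's axes as they then stand; what a row does not reach is not made up. A row lasts 1/10 s, in which the tool goes at most 50 mm and 8.59 degrees, less where a joint would pass 70% of its speed; a pose out of reach is approached as far as the arm can. A call is refused whole if a number of a shift passes 1 or a number of a turn 1, either way. A call with a gripper value outside its range is refused whole. "gripper" is the closure in counts, from 0 (fully open) to 255 (shut), set as the call begins (left out, the last holds). The fingers move at their own pace and stop on an object; the grip force is fixed at half the most. Time passes only in rows, so rows that do not move let the fingers close. It gives the time, the measured TCP pose, the force and the opening at its end, in the units of the state.
- sense(): the state, without advancing time (a new reading comes with each control period).
- optics.capture(name): name is "scene" or "top"; returns a dict with "frame" (384x512x3 uint8, red, green, blue), "camera_matrix" (3x3 intrinsics, pixels), "k1" (the pictures are not rectified: a ray, as slopes to the right and down, at radius r is drawn at 1 + k1 r^2 times it, then the intrinsics apply), "eye" and "rotation" of the camera in the world. Camera axes: x right, y down, z forward; pixel columns grow to the right and rows downward; lengths in m; the calibration is good to about 2 mm. A picture is of the moment at which its call begins. There is no depth.
- r.finish_job(): hands the job in, once; it reports no verdict.
The state is a dict: "time_s": time; "joints": joint angles; "joint_velocities": joint speeds; "effort": joint torques, N m; "tcp_pos": TCP position; "ee_rot": TCP orientation; "wrist_force": force on the tool from outside, world axes, zero at the start; "moment": the same for the moment, N m; "gripper_width": opening from 0.0 (shut) to 1.0 (fully open).
Only numpy, scipy, OpenCV 4.12 (cv2) and the standard library are available. Lean on these libraries where they do the work, as an engineer would, in place of code of your own. Each camera call takes 0.05 s, during which the arm holds its last target.

## Working session

There is one attempt and no reset: what is moved stays moved. The work goes in short steps, Python scripts to look and compute and a tool call to move; the robot and the scene stay as the last step left them, time stands still between calls to the robot, and variables do not carry over. Pictures are saved under pics/ and viewed, and the job is handed in when it is done.

Besides the shell and the picture viewer there is one more tool, called after ">>>" as name([rows], argument=value, ...), one row to a line, values as JSON. servo_tool: Moves the arm, as the interface text tells. Its arguments: {"type":"object","properties":{"deltas":{"type":"array"},"gripper":{"type":"number"}},"required":["deltas"]}

```bash
mkdir -p pics; cat > h.py <<'E'
import numpy as np, cv2
from station import sense, optics, r
def shot(name,fn):
    d=optics.capture(name); cv2.imwrite('pics/'+fn,cv2.cvtColor(d['frame'],cv2.COLOR_RGB2BGR)); return d
def ray(d,uv):
    K=np.array(d['camera_matrix'],float); p=np.linalg.inv(K)@[uv[0],uv[1],1]; rd=np.hypot(p[0],p[1]); x=rd
    for _ in range(50): x=rd/(1+d['k1']*x*x)
    s=x/rd if rd>0 else 1
    v=np.array(d['rotation'])@[p[0]*s,p[1]*s,1]; return np.array(d['eye']),v/np.linalg.norm(v)
def onz(d,uv,z):
    e,v=ray(d,uv); return e+v*(z-e[2])/v[2]
def proj(d,P):
    c=np.array(d['rotation']).T@(np.array(P)-d['eye']); s=c[:2]/c[2]; s=s*(1+d['k1']*(s@s))
    K=np.array(d['camera_matrix']); return (K@[s[0],s[1],1])[:2]
E
python3 - <<'E'
from h import *
for n in('scene','top'):
    d=shot(n,n+'0.png'); print(n,d['camera_matrix'],d['k1'],d['eye'],d['rotation'])
s=sense(); print(s); print(r.grasp_offset)
E
```

```text
scene [[419.24476914   0.         254.64025497]
 [  0.         419.24476914 192.32104852]
 [  0.           0.           1.        ]] -0.0012368059965378664 [-0.15175402 -0.50342333  0.51189285] [[ 0.62763645 -0.35172369  0.69452354]
 [-0.77850565 -0.28493692  0.55923153]
 [ 0.00120042 -0.89168459 -0.45265567]]
top [[432.42172239   0.         254.35276847]
 [  0.         432.42172239 195.21032106]
 [  0.           0.           1.        ]] -0.03913371026337704 [0.43234674 0.02751999 1.04438693] [[ 8.85825899e-03 -9.95371995e-01  9.56876294e-02]
 [-9.99960629e-01 -8.76764995e-03  1.36733458e-03]
 [-5.22050906e-04 -9.56959742e-02 -9.95410472e-01]]
{'time_s': 0.1, 'joints': array([ 8.38019071e+01,  2.20863721e+01,  3.87177093e-01, -2.25206637e-02,
       -6.84115167e+01, -1.48166429e+01]), 'joint_velocities': array([-0.10070795, -0.08736871,  0.08761245,  0.15278318,  0.07100404,
       -0.03212574]), 'effort': array([-2.74586018e-04, -3.91689277e+01,  1.87937146e+01,  4.23188701e+00,
        1.35057134e-02, -7.03016917e-05]), 'tcp_pos': array([0.22393371, 0.58292971, 0.22157312]), 'ee_rot': array([[ 9.33436269e-01, -3.58742811e-01, -5.71968905e-04],
       [-3.58743239e-01, -9.33434384e-01, -1.88150189e-03],
       [ 1.41079834e-04,  1.96145208e-03, -9.99998066e-01]]), 'wrist_force': array([ 0.55447537, -0.49057565,  0.07815986]), 'moment': array([ 0.02338933,  0.01028676, -0.00624798]), 'gripper_width': 1.0027027516297007}
0.0187
```

View pics/scene0.png

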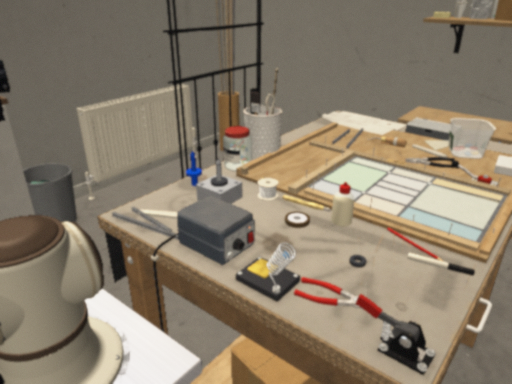

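View pics/top0.png

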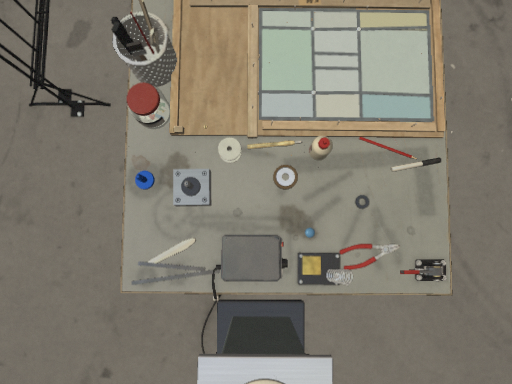

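```bash
python3 - <<'E'
from h import *
a=cv2.imread('pics/top0.png'); b=cv2.imread('pics/scene0.png')
def z(i,x,y,w=60,h=50,s=6): return cv2.resize(i[y-h//2:y+h//2,x-w//2:x+w//2],None,fx=s,fy=s,interpolation=cv2.INTER_CUBIC)
o=np.vstack([np.hstack([z(a,190,186),z(a,286,177)]),np.hstack([z(a,362,201),z(b,215,180)])]); cv2.imwrite('pics/crop0.png',o)
E
```

```text
(no output)
```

View pics/crop0.png

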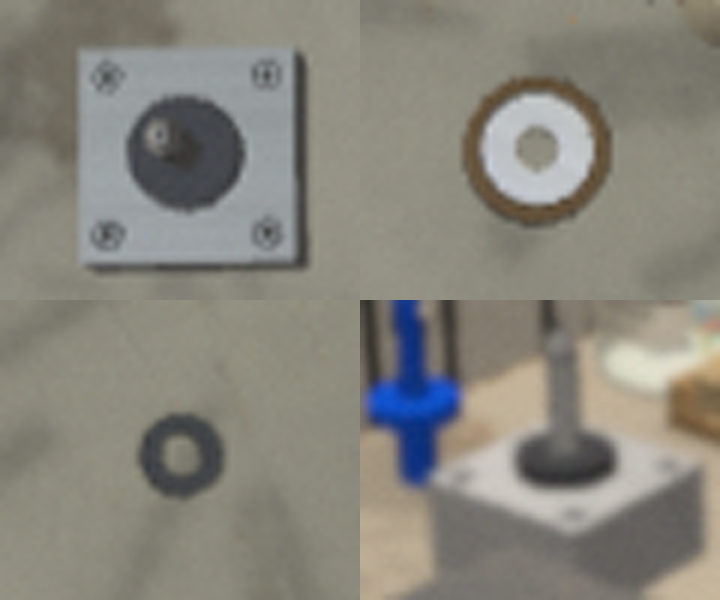

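```bash
cat > meas.py <<'E'
from h import *
a=cv2.imread('pics/top0.png'); d=optics.capture('top'); 
hsv=cv2.cvtColor(a,cv2.COLOR_BGR2HSV); g=cv2.cvtColor(a,cv2.COLOR_BGR2GRAY)
def comp(mask,cx,cy,w,label,z):
    m=np.zeros_like(mask); m[cy-w:cy+w,cx-w:cx+w]=mask[cy-w:cy+w,cx-w:cx+w]
    cs,_=cv2.findContours(m,cv2.RETR_EXTERNAL,cv2.CHAIN_APPROX_NONE); c=max(cs,key=cv2.contourArea)
    P=np.array([onz(d,p[0],z)[:2] for p in c]).astype(np.float32)
    (x,y),rad=cv2.minEnclosingCircle(c); e=cv2.fitEllipse(c)
    mm=cv2.moments(c); ctr=(mm['m10']/mm['m00'],mm['m01']/mm['m00'])
    print(label,'px',np.round(ctr,2),'ell',np.round(e[1],1),'world',np.round(onz(d,ctr,z),4)); return ctr
big=lambda m:(m*255).astype(np.uint8)
print('gray bg',g[200,310],hsv[200,310])
# wheel brown or white vs bench
lab=cv2.cvtColor(a,cv2.COLOR_BGR2LAB).astype(int); bg=np.median(lab[165:200,256:270].reshape(-1,3),0); print(bg)
df=np.linalg.norm(lab-bg,axis=2)
comp(big((hsv[...,1]>80)|(g>175)),286,177,18,'wheel',0.012)
comp(big(g>175),286,177,18,'wheel hub',0.012)
comp(big(g<95),362,201,14,'collar',0.010)
comp(big(g<100),191,186,14,'flange',0.055)
comp(big(hsv[...,2]>125),191,187,26,'blocktop',0.045)
for n,p,z in(('bottle',(321,143),.103),('spool',(229,150),.04),('blue',(143,181),.1)): print(n,onz(d,p,z))
E
python3 meas.py
python3 - <<'E'
import cv2
a=cv2.imread('pics/top0.png');b=cv2.imread('pics/scene0.png')
import numpy as np
z=lambda i,x,y:cv2.resize(i[y:y+24,x:x+24],None,fx=16,fy=16,interpolation=cv2.INTER_NEAREST)
cv2.imwrite('pics/n.png',np.hstack([z(a,178,174),z(b,206,158)]))
E
```

```text
gray bg 133 [ 28  25 135]
[152. 126. 135.]
wheel px [284.93 176.49] ell [22.6 23.1] world [ 0.5776 -0.0443  0.012 ]
wheel hub px [285.17 176.42] ell [16.8 17. ] world [ 0.5777 -0.0449  0.012 ]
collar px [361.76 201.47] ell [12.8 13.2] world [ 0.5189 -0.2295  0.01  ]
flange px [190.44 186.04] ell [17.7 18.3] world [0.5474 0.1764 0.055 ]
blocktop px [193.12 188.8 ] ell [51.  62.2] world [0.5422 0.1715 0.045 ]
bottle [ 0.64036499 -0.11783688  0.103     ]
spool [0.63548735 0.0896412  0.04      ]
blue [0.55247232 0.27485813 0.1       ]
```

View pics/n.png

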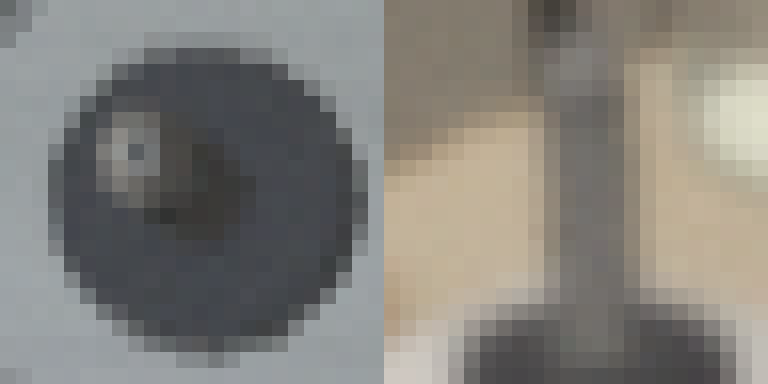

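```bash
python3 - <<'E'
from h import *
d=optics.capture('top'); s=optics.capture('scene')
print('nose top', onz(d,(186.1,183.1),.111))
x=[.5474,.1764]
print(proj(d,x+[.111]),proj(d,x+[.055]))
# scene: flange & shaft
print('scene proj nose',proj(s,x+[.111]),'seat',proj(s,x+[.055]))
print('wheel',proj(s,[.5777,-.0446,.012]),'collar',proj(s,[.519,-.2295,.01]))
e=cv2.imread('pics/scene0.png');
g=cv2.cvtColor(e,cv2.COLOR_BGR2GRAY); h=cv2.cvtColor(e,cv2.COLOR_BGR2HSV)
def c(m,x,y,w):
    k=np.zeros_like(g);k[y-w:y+w,x-w:x+w]=(m[y-w:y+w,x-w:x+w]*255)
    q=max(cv2.findContours(k,0,1)[0],key=cv2.contourArea); print(cv2.fitEllipse(q)[:2]); return cv2.fitEllipse(q)[0]
p=c((g<75),357,261,12); print(onz(s,p,.007))
p=c((g>170),297,218,16); print(onz(s,p,.012))
for row in(164,168,172): print(row,g[row,208:228])
o=np.hstack([cv2.resize(e[200:236,277:317],None,fx=9,fy=9,interpolation=0),cv2.resize(e[243:279,337:377],None,fx=9,fy=9,interpolation=0)]);cv2.imwrite('pics/o.png',o)
E
```

```text
nose top [0.54724454 0.17759657 0.111     ]
[186.65023818 183.0337136 ] [190.44421983 186.0382707 ]
scene proj nose [218.24483447 159.43541862] seat [219.0784663  179.73042536]
wheel [297.02423595 217.08353965] collar [357.25083741 258.48320097]
((357.4212951660156, 261.0745849609375), (10.088651657104492, 13.787301063537598))
[ 0.51517765 -0.23215325  0.007     ]
((296.9019470214844, 217.45010375976562), (9.021613121032715, 18.40828514099121))
[ 0.57609079 -0.0453291   0.012     ]
164 [127 129 128 129 133 133 135 127 113 109 104  99 107 139 168 171 167 174
 194 212]
168 [167 174 179 181 181 181 180 162 133 112 112 111 112 133 163 175 175 172
 173 178]
172 [181 181 180 181 180 180 179 162 135 111 113 114 117 134 163 178 178 176
 177 177]
```

View pics/o.png

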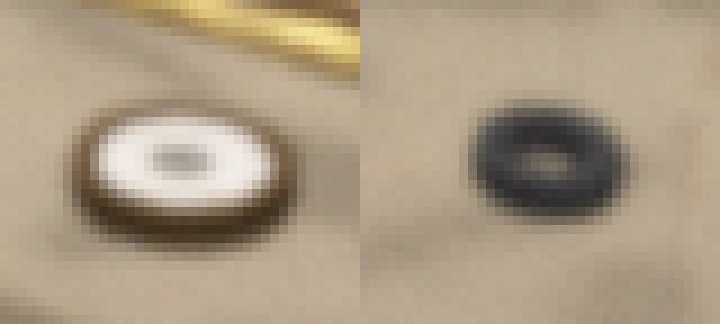

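>>> servo_tool([
  {"slide": [1,0.83,0],"spin": 0},
  {"slide": [1,0.83,0],"spin": 0},
  {"slide": [1,0.83,0],"spin": 0},
  {"slide": [1,0.83,0],"spin": 0},
  {"slide": [1,0.83,0],"spin": 0},
  {"slide": [1,0.83,0],"spin": 0},
  {"slide": [1,0.83,0],"spin": 0},
  {"slide": [1,0.83,0],"spin": 0},
  {"slide": [1,0.83,0],"spin": 0},
  {"slide": [1,0.83,0],"spin": 0},
], gripper=0)

```text
time_s: 1.25
tcp_pos: [0.3863, 0.2921, 0.2205]
ee_rot: [[0.936, -0.352, -0.001], [-0.352, -0.936, -0.002], [0.0, 0.002, -1.0]]
wrist_force: [0.3, 0.9, -0.2]
gripper_width: 1.004
```

```bash
cat >> h.py <<'E'
def go(t):
    s=sense(); R=np.array(s['ee_rot']); u=R.T@(np.array(t)-s['tcp_pos'])/.025
    print('t',round(s['time_s'],2),'tcp',np.round(s['tcp_pos'],4),'units',np.round(u,2),'yaw of y',np.round(np.degrees(np.arctan2(R[1,1],R[0,1])),2),'tilt',np.round(R[:,2],4),'F',np.round(s['wrist_force'],2),'w',np.round(s['gripper_width'],3))
E
python3 -c "
from h import *
go([.577,-.0447,.22])"
```

```text
t 1.25 tcp [0.3863 0.2921 0.2205] units [11.88  9.93  0.04] yaw of y -110.61 tilt [-6.0e-04 -1.9e-03 -1.0e+00] F [ 0.33  0.9  -0.24] w 1.004
```

>>> servo_tool([
  {"slide": [1,0.83,0],"spin": 0},
  {"slide": [1,0.83,0],"spin": 0},
  {"slide": [1,0.83,0],"spin": 0},
  {"slide": [1,0.83,0],"spin": 0},
  {"slide": [1,0.83,0],"spin": 0},
  {"slide": [1,0.83,0],"spin": 0},
  {"slide": [1,0.83,0],"spin": 0},
  {"slide": [1,0.83,0],"spin": 0},
  {"slide": [1,0.83,0],"spin": 0},
  {"slide": [1,0.83,0],"spin": 0},
])

```text
time_s: 2.25
tcp_pos: [0.5518, -0.0031, 0.2218]
ee_rot: [[0.936, -0.351, 0.001], [-0.351, -0.936, 0.0], [0.001, -0.001, -1.0]]
wrist_force: [0.8, 0.9, -0.2]
gripper_width: 1.003
```

>>> servo_tool([
  {"slide": [0,0,0.8],"spin": 1},
  {"slide": [0,0,0.8],"spin": 1},
  {"slide": [0,0,0.8],"spin": 1},
  {"slide": [0,0,0],"spin": 0},
])

```text
time_s: 2.65
tcp_pos: [0.5542, -0.0078, 0.16]
ee_rot: [[0.697, -0.717, 0.003], [-0.717, -0.697, -0.0], [0.002, -0.002, -1.0]]
wrist_force: [-1.0, 0.4, 0.3]
gripper_width: 1.004
```

```bash

python3 -c "
from h import *
go([.577,-.0447,.12])"
```

```text
t 2.65 tcp [ 0.5542 -0.0078  0.16  ] units [1.69 0.38 1.6 ] yaw of y -135.85 tilt [ 0.0027 -0.     -1.    ] F [-0.95  0.38  0.32] w 1.004
```

>>> servo_tool([
  {"slide": [0.8,0.2,0.8],"spin": 0},
  {"slide": [0.8,0.18,0.8],"spin": 0},
  {"slide": [0.09,0,0],"spin": 0},
  {"slide": [0,0,0],"spin": 0},
])

```text
time_s: 3.05
tcp_pos: [0.5802, -0.0449, 0.1231]
ee_rot: [[0.707, -0.707, 0.009], [-0.707, -0.707, -0.0], [0.006, -0.006, -1.0]]
wrist_force: [0.3, -0.5, 0.2]
gripper_width: 1.0
```

```bash

python3 -c "
from h import *
go([.577,-.0447,.003])
shot('scene','s1.png');shot('top','t1.png')
a=cv2.imread('pics/s1.png')[110:290,180:420];b=cv2.imread('pics/t1.png')[100:280,200:440]
cv2.imwrite('pics/c1.png',cv2.resize(np.vstack([a,b]),None,fx=1.6,fy=1.6))"
```

```text
t 3.05 tcp [ 0.5802 -0.0449  0.1231] units [-0.13  0.12  4.8 ] yaw of y -134.99 tilt [ 8.8e-03 -3.0e-04 -1.0e+00] F [ 0.35 -0.55  0.2 ] w 1.0
```

View pics/c1.png

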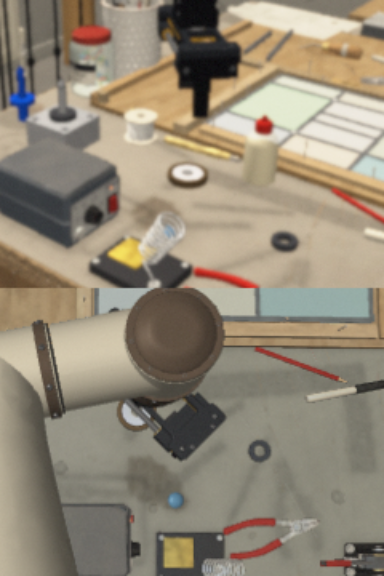

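```bash

python3 -c "
from h import *
d=optics.capture('scene');t=optics.capture('top')
s=sense();R=s['ee_rot']
for k in(-.05,0,.05): print(k,proj(d,s['tcp_pos']+R[:,1]*k), proj(t,s['tcp_pos']+R[:,1]*k))
a=cv2.imread('pics/s1.png')[100:200,260:380]
cv2.imwrite('pics/c2.png',cv2.resize(a,None,fx=6,fy=6))"
```

```text
-0.05 [295.39808385 164.85889495] [272.11176619 151.93009292]
0 [299.68316003 173.73541185] [288.43964111 168.28817451]
0.05 [304.39036821 183.48654971] [304.86704556 184.75977928]
```

View pics/c2.png

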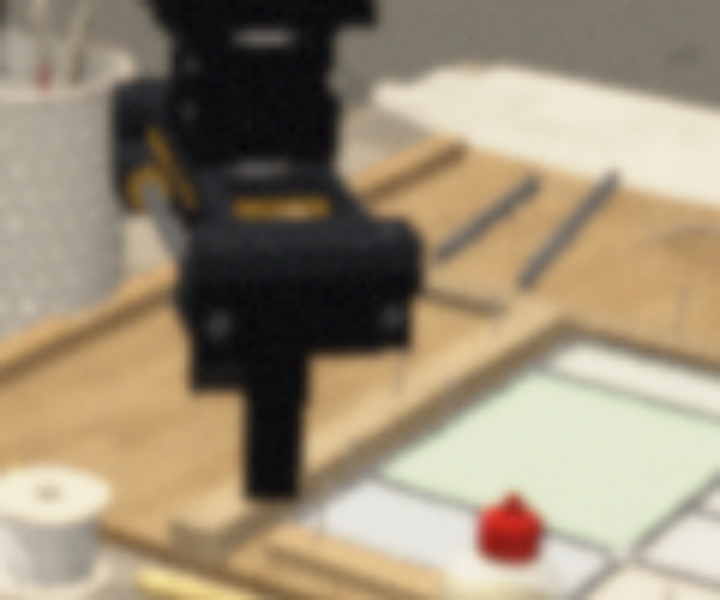

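>>> servo_tool([
  {"slide": [-0.13,0.12,1],"spin": 0},
  {"slide": [0,0,1],"spin": 0},
  {"slide": [0,0,1],"spin": 0},
  {"slide": [0,0,0.5],"spin": 0},
  {"slide": [0,0,0.2],"spin": 0},
  {"slide": [0,0,0],"spin": 0},
  {"slide": [0,0,0],"spin": 0},
])

```text
time_s: 3.95
tcp_pos: [0.581, -0.0402, 0.0361]
ee_rot: [[0.713, -0.701, 0.025], [-0.701, -0.713, 0.002], [0.016, -0.019, -1.0]]
wrist_force: [0.1, 0.1, -0.2]
gripper_width: 1.001
```

```bash

python3 -c "
from h import *
go([.577,-.0447,.004])"
```

```text
t 3.95 tcp [ 0.581  -0.0402  0.0361] units [-0.01  0.26  1.28] yaw of y -134.52 tilt [ 0.0247  0.0021 -0.9997] F [ 0.12  0.13 -0.16] w 1.001
```

>>> servo_tool([
  {"slide": [0,0.13,0.2],"spin": 0},
  {"slide": [0,0.13,0.2],"spin": 0},
  {"slide": [0,0,0.2],"spin": 0},
  {"slide": [0,0,0.2],"spin": 0},
  {"slide": [0,0,0.2],"spin": 0},
  {"slide": [0,0,0],"spin": 0},
])

```text
time_s: 4.55
tcp_pos: [0.5784, -0.0452, 0.0116]
ee_rot: [[0.713, -0.701, 0.03], [-0.701, -0.713, 0.003], [0.019, -0.023, -1.0]]
wrist_force: [-0.8, -0.9, -0.3]
gripper_width: 1.0
```

```bash

python3 -c "
from h import *
go([.577,-.0447,.004])"
```

```text
t 4.55 tcp [ 0.5784 -0.0452  0.0116] units [-0.06  0.03  0.3 ] yaw of y -134.52 tilt [ 0.0298  0.0029 -0.9996] F [-0.81 -0.86 -0.26] w 1.0
```

>>> servo_tool([
  {"slide": [-0.06,0,0.15],"spin": 0},
  {"slide": [0,0,0.1],"spin": 0},
  {"slide": [0,0,0],"spin": 0},
])

```text
time_s: 4.85
tcp_pos: [0.5775, -0.044, 0.0045]
ee_rot: [[0.713, -0.701, 0.029], [-0.701, -0.713, 0.003], [0.019, -0.023, -1.0]]
wrist_force: [0.2, 0.8, 0.3]
gripper_width: 1.001
```

```bash

python3 -c "
from h import *
go([.577,-.0447,.004])
shot('scene','s2.png')
a=cv2.imread('pics/s2.png')[160:250,240:360]
cv2.imwrite('pics/c3.png',cv2.resize(a,None,fx=6,fy=6))"
```

```text
t 4.85 tcp [ 0.5775 -0.044   0.0045] units [0.01 0.04 0.02] yaw of y -134.51 tilt [ 0.0295  0.0027 -0.9996] F [0.23 0.78 0.33] w 1.001
```

View pics/c3.png

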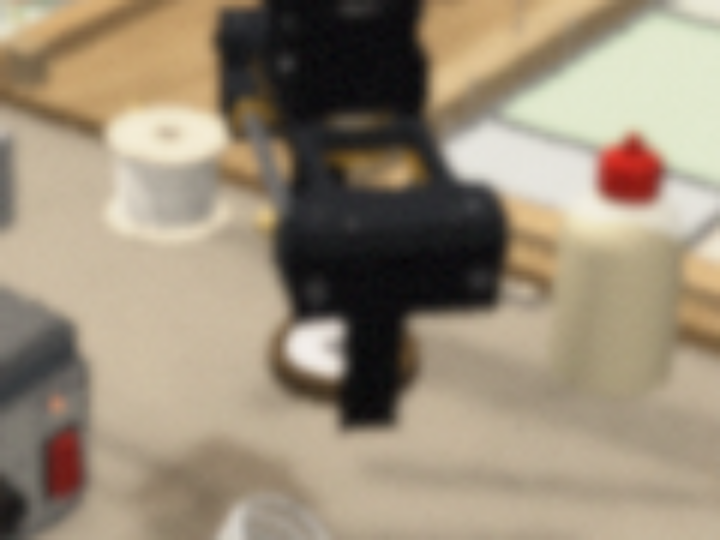

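>>> servo_tool([
  {"slide": [0,0,0],"spin": 0},
  {"slide": [0,0,0],"spin": 0},
  {"slide": [0,0,0],"spin": 0},
  {"slide": [0,0,0],"spin": 0},
  {"slide": [0,0,0],"spin": 0},
], gripper=255)

```text
time_s: 5.4
tcp_pos: [0.5778, -0.0439, 0.0052]
ee_rot: [[0.713, -0.701, 0.03], [-0.701, -0.713, 0.003], [0.02, -0.023, -1.0]]
wrist_force: [0.3, 0.1, -1.1]
gripper_width: 0.667
```

```bash

python3 -c "
from h import *
go([.577,-.0447,.004])"
```

```text
t 5.4 tcp [ 0.5778 -0.0439  0.0052] units [-0.    0.05  0.05] yaw of y -134.51 tilt [ 0.0304  0.0029 -0.9995] F [ 0.34  0.1  -1.06] w 0.667
```

>>> servo_tool([
  {"slide": [0,0,-0.4],"spin": 0},
  {"slide": [0,0,-0.8],"spin": 0},
  {"slide": [0,0,-1],"spin": 0},
  {"slide": [0,0,-1],"spin": 0},
  {"slide": [0,0,-1],"spin": 0},
  {"slide": [0,0,-1],"spin": 0},
  {"slide": [0,0,-0.5],"spin": 0},
  {"slide": [0,0,0],"spin": 0},
])

```text
time_s: 6.2
tcp_pos: [0.5715, -0.0446, 0.1557]
ee_rot: [[0.712, -0.701, 0.028], [-0.702, -0.712, 0.003], [0.018, -0.022, -1.0]]
wrist_force: [0.4, 0.0, -1.3]
gripper_width: 0.665
```

```bash

python3 -c "
from h import *
go([.547,.177,.16])
d=shot('scene','s3.png')
s=sense();print(proj(d,s['tcp_pos']))
a=cv2.imread('pics/s3.png')[110:210,240:360]
cv2.imwrite('pics/c4.png',cv2.resize(a,None,fx=6,fy=6))"
```

```text
t 6.2 tcp [ 0.5715 -0.0446  0.1557] units [-6.92 -5.63 -0.17] yaw of y -134.55 tilt [ 0.028   0.003  -0.9996] F [ 0.4   0.03 -1.26] w 0.665
[298.3946889  162.02848305]
```

View pics/c4.png

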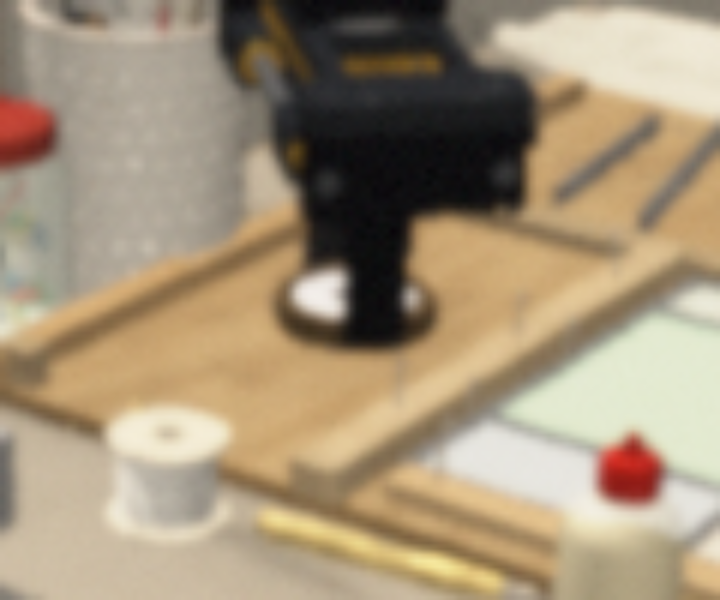

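>>> servo_tool([
  {"slide": [-0.8,-0.65,0],"spin": 0},
  {"slide": [-0.8,-0.65,0],"spin": 0},
  {"slide": [-0.8,-0.65,0],"spin": 0},
  {"slide": [-0.8,-0.65,0],"spin": 0},
  {"slide": [-0.8,-0.65,0],"spin": 0},
  {"slide": [-0.8,-0.65,0],"spin": 0},
  {"slide": [-0.8,-0.65,0],"spin": 0},
  {"slide": [-0.8,-0.65,0],"spin": 0},
  {"slide": [-0.5,-0.4,0],"spin": 0},
  {"slide": [0,0,0],"spin": 0},
])

```text
time_s: 7.25
tcp_pos: [0.5382, 0.1813, 0.1424]
ee_rot: [[0.708, -0.706, 0.005], [-0.706, -0.708, -0.004], [0.006, -0.0, -1.0]]
wrist_force: [-0.2, 0.1, -1.3]
gripper_width: 0.665
```

```bash

python3 -c "
from h import *
go([.547,.177,.13])"
```

```text
t 7.25 tcp [0.5382 0.1813 0.1424] units [ 0.37 -0.13  0.5 ] yaw of y -134.9 tilt [ 0.0045 -0.0041 -1.    ] F [-0.19  0.14 -1.32] w 0.665
```

>>> servo_tool([
  {"slide": [0.2,-0.07,0],"spin": 0},
  {"slide": [0.15,-0.06,0],"spin": 0},
  {"slide": [0,0,0],"spin": 0},
])

```text
time_s: 7.55
tcp_pos: [0.5467, 0.1753, 0.141]
ee_rot: [[0.708, -0.707, 0.002], [-0.707, -0.708, -0.006], [0.005, 0.003, -1.0]]
wrist_force: [-0.7, -0.0, -1.9]
gripper_width: 0.664
```

```bash

python3 -c "
from h import *
go([.547,.177,.13])
d=shot('scene','s4.png');t=shot('top','t4.png')
s=sense();print(proj(d,s['tcp_pos']),proj(t,s['tcp_pos']))
a=cv2.imread('pics/s4.png')[110:210,160:280]
cv2.imwrite('pics/c5.png',cv2.resize(a,None,fx=6,fy=6))"
```

```text
t 7.55 tcp [0.5467 0.1753 0.141 ] units [-0.04 -0.06  0.44] yaw of y -134.96 tilt [ 0.0016 -0.006  -1.    ] F [-0.73 -0.03 -1.88] w 0.664
[217.77328262 148.31317103] [184.86342693 181.76222808]
```

View pics/c5.png

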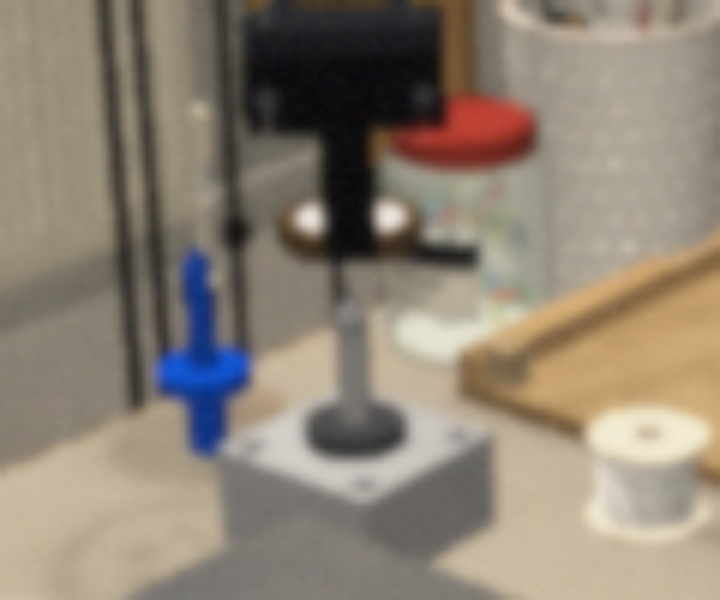

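View pics/t4.png

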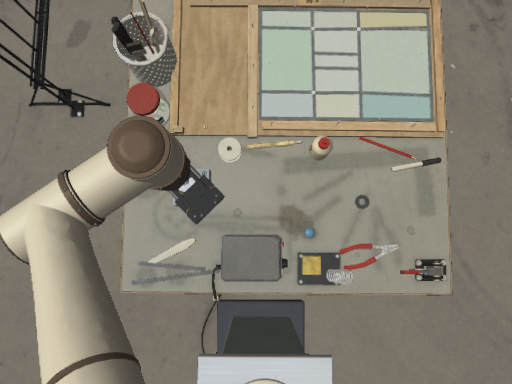

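>>> servo_tool([
  {"slide": [-0.05,-0.06,0.2],"spin": 0},
  {"slide": [0,0,0.3],"spin": 0},
  {"slide": [0,0,0.1],"spin": 0},
  {"slide": [0,0,0],"spin": 0},
])

```text
time_s: 8.05
tcp_pos: [0.5464, 0.1762, 0.1248]
ee_rot: [[0.706, -0.708, 0.001], [-0.708, -0.706, -0.006], [0.005, 0.003, -1.0]]
wrist_force: [-0.0, -0.4, -1.8]
gripper_width: 0.663
```

```bash

python3 -c "
from h import *
go([.547,.177,.105])
d=shot('scene','s5.png')
s=sense();print(proj(d,s['tcp_pos']))
a=cv2.imread('pics/s5.png')[130:200,180:264]
cv2.imwrite('pics/c6.png',cv2.resize(a,None,fx=8,fy=8))"
```

```text
t 8.05 tcp [0.5464 0.1762 0.1248] units [-0.01 -0.04  0.79] yaw of y -135.07 tilt [ 0.0011 -0.0058 -1.    ] F [-0.03 -0.39 -1.81] w 0.663
[217.80726819 154.40561123]
```

View pics/c6.png

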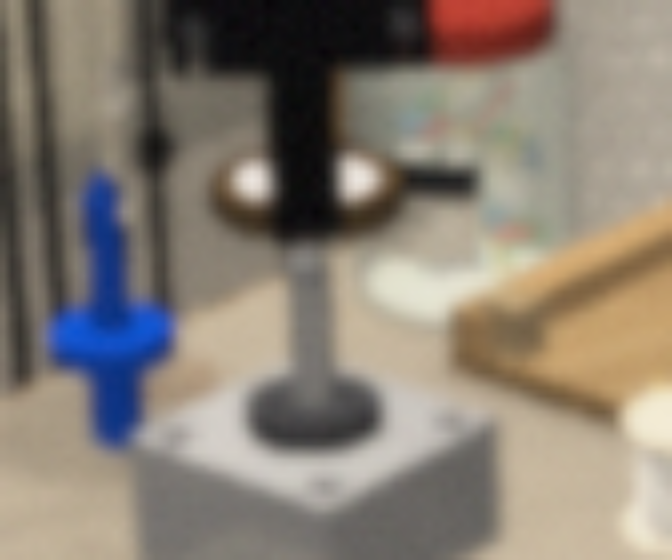

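>>> servo_tool([
  {"slide": [-0.02,-0.03,0.2],"spin": 0},
  {"slide": [0,0,0.2],"spin": 0},
  {"slide": [0,0,0.2],"spin": 0},
  {"slide": [0,0,0],"spin": 0},
])

```text
time_s: 8.5
tcp_pos: [0.5466, 0.1773, 0.1087]
ee_rot: [[0.706, -0.708, 0.001], [-0.708, -0.706, -0.006], [0.005, 0.003, -1.0]]
wrist_force: [-0.3, 0.2, -0.9]
gripper_width: 0.666
```

```bash

python3 -c "
from h import *
go([.547,.177,.062])
d=shot('scene','s6.png')
a=cv2.imread('pics/s6.png')[130:200,180:264]
cv2.imwrite('pics/c7.png',cv2.resize(a,None,fx=8,fy=8))"
```

```text
t 8.5 tcp [0.5466 0.1773 0.1087] units [ 0.01 -0.01  1.87] yaw of y -135.06 tilt [ 0.0014 -0.0056 -1.    ] F [-0.28  0.2  -0.91] w 0.666
```

View pics/c7.png

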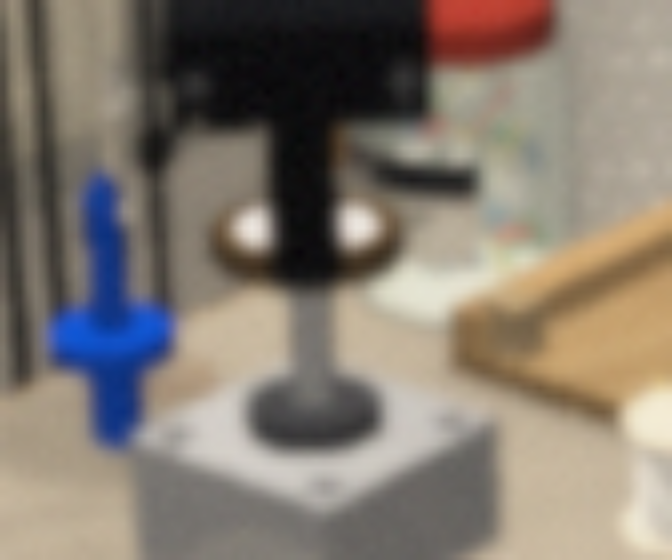

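>>> servo_tool([
  {"slide": [0,0,0.2],"spin": 0},
  {"slide": [0,0,0.2],"spin": 0},
  {"slide": [0,0,0.2],"spin": 0},
  {"slide": [0,0,0],"spin": 0},
])

```text
time_s: 8.95
tcp_pos: [0.547, 0.1774, 0.093]
ee_rot: [[0.707, -0.708, 0.002], [-0.708, -0.707, -0.005], [0.005, 0.002, -1.0]]
wrist_force: [-0.1, 0.4, -1.8]
gripper_width: 0.665
```

```bash

python3 -c "
from h import *
go([.547,.177,.062])"
```

```text
t 8.95 tcp [0.547  0.1774 0.093 ] units [0.01 0.01 1.24] yaw of y -135.04 tilt [ 0.0024 -0.0052 -1.    ] F [-0.09  0.39 -1.78] w 0.665
```

>>> servo_tool([
  {"slide": [0,0,0.25],"spin": 0},
  {"slide": [0,0,0.25],"spin": 0},
  {"slide": [0,0,0.25],"spin": 0},
  {"slide": [0,0,0.25],"spin": 0},
  {"slide": [0,0,0],"spin": 0},
])

```text
time_s: 9.45
tcp_pos: [0.5469, 0.1772, 0.0655]
ee_rot: [[0.707, -0.708, 0.002], [-0.708, -0.707, -0.006], [0.005, 0.003, -1.0]]
wrist_force: [-0.4, 0.0, -0.4]
gripper_width: 0.665
```

```bash

python3 -c "
from h import *
go([.547,.177,.061])"
```

```text
t 9.45 tcp [0.5469 0.1772 0.0655] units [0.01 0.   0.18] yaw of y -135.05 tilt [ 0.0018 -0.0056 -1.    ] F [-0.44  0.03 -0.36] w 0.665
```

>>> servo_tool([
  {"slide": [0,0,0.1],"spin": 0},
  {"slide": [0,0,0.08],"spin": 0},
  {"slide": [0,0,0],"spin": 0},
  {"slide": [0,0,0],"spin": 0},
])

```text
time_s: 9.85
tcp_pos: [0.5475, 0.1774, 0.0609]
ee_rot: [[0.707, -0.707, 0.003], [-0.707, -0.707, -0.005], [0.006, 0.002, -1.0]]
wrist_force: [-0.1, -0.1, -1.2]
gripper_width: 0.663
```

```bash

python3 -c "
from h import *
go([.547,.177,.061])"
```

```text
t 9.85 tcp [0.5475 0.1774 0.0609] units [-0.    0.03 -0.  ] yaw of y -135.03 tilt [ 0.0029 -0.0052 -1.    ] F [-0.06 -0.07 -1.22] w 0.663
```

>>> servo_tool([
  {"slide": [0,0,0],"spin": 0},
  {"slide": [0,0,0],"spin": 0},
  {"slide": [0,0,0],"spin": 0},
  {"slide": [0,0,0],"spin": 0},
  {"slide": [0,0,0],"spin": 0},
  {"slide": [0,0,-0.4],"spin": 0},
  {"slide": [0,0,-0.8],"spin": 0},
  {"slide": [0,0,-1],"spin": 0},
  {"slide": [0,0,-1],"spin": 0},
  {"slide": [0,0,-0.5],"spin": 0},
], gripper=0)

```text
time_s: 10.85
tcp_pos: [0.5473, 0.1776, 0.1587]
ee_rot: [[0.707, -0.707, 0.003], [-0.707, -0.707, -0.006], [0.007, 0.003, -1.0]]
wrist_force: [-0.1, 0.2, 0.6]
gripper_width: 0.996
```

```bash

python3 -c "
from h import *
go([.518,-.230,.16])
d=shot('scene','s7.png')
a=cv2.imread('pics/s7.png')[130:200,180:264]
cv2.imwrite('pics/c8.png',cv2.resize(a,None,fx=8,fy=8))"
```

```text
t 10.85 tcp [0.5473 0.1776 0.1587] units [10.7  12.36  0.05] yaw of y -134.99 tilt [ 0.0028 -0.0065 -1.    ] F [-0.1   0.22  0.6 ] w 0.996
```

View pics/c8.png

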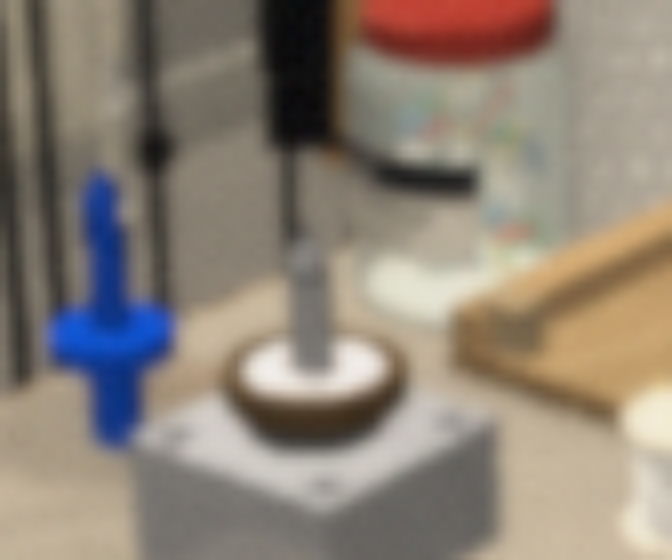

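>>> servo_tool([
  {"slide": [0.76,0.88,0],"spin": 0},
  {"slide": [0.76,0.88,0],"spin": 0},
  {"slide": [0.76,0.88,0],"spin": 0},
  {"slide": [0.76,0.88,0],"spin": 0},
  {"slide": [0.76,0.88,0],"spin": 0},
  {"slide": [0.76,0.88,0],"spin": 0},
  {"slide": [0.76,0.88,0],"spin": 0},
  {"slide": [0.76,0.88,0],"spin": 0},
  {"slide": [0.76,0.88,0],"spin": 0},
  {"slide": [0.76,0.88,0],"spin": 0},
])

```text
time_s: 11.9
tcp_pos: [0.5271, -0.1187, 0.1642]
ee_rot: [[0.713, -0.701, 0.012], [-0.701, -0.713, -0.002], [0.009, -0.007, -1.0]]
wrist_force: [-0.7, 0.8, -0.0]
gripper_width: 0.997
```

```bash

python3 -c "
from h import *
go([.517,-.2305,.12])"
```

```text
t 11.9 tcp [ 0.5271 -0.1187  0.1642] units [2.83 3.48 1.77] yaw of y -134.52 tilt [ 0.0116 -0.0017 -0.9999] F [-0.71  0.76 -0.  ] w 0.997
```

>>> servo_tool([
  {"slide": [0.7,0.85,0],"spin": 0},
  {"slide": [0.7,0.85,0],"spin": 0},
  {"slide": [0.7,0.85,0],"spin": 0},
  {"slide": [0.4,0.5,0],"spin": 0},
  {"slide": [0,0,0],"spin": 0},
])

```text
time_s: 12.4
tcp_pos: [0.5159, -0.2239, 0.1642]
ee_rot: [[0.71, -0.704, 0.011], [-0.704, -0.71, -0.002], [0.009, -0.006, -1.0]]
wrist_force: [0.1, 0.7, -0.6]
gripper_width: 0.997
```

```bash

python3 -c "
from h import *
go([.517,-.2305,.06])"
```

```text
t 12.4 tcp [ 0.5159 -0.2239  0.1642] units [0.18 0.18 4.17] yaw of y -134.78 tilt [ 0.0107 -0.0018 -0.9999] F [ 0.13  0.67 -0.62] w 0.997
```

Descend with small rows to limit tilt drift.

>>> servo_tool([
  {"slide": [0.09,0.09,0.5],"spin": 0},
  {"slide": [0.09,0.09,0.5],"spin": 0},
  {"slide": [0,0,0.5],"spin": 0},
  {"slide": [0,0,0.5],"spin": 0},
  {"slide": [0,0,0.5],"spin": 0},
  {"slide": [0,0,0.5],"spin": 0},
  {"slide": [0,0,0.5],"spin": 0},
  {"slide": [0,0,0.5],"spin": 0},
  {"slide": [0,0,0.5],"spin": 0},
  {"slide": [0,0,0],"spin": 0},
])

```text
time_s: 13.4
tcp_pos: [0.5132, -0.2236, 0.0371]
ee_rot: [[0.715, -0.699, -0.001], [-0.699, -0.715, 0.002], [-0.002, -0.001, -1.0]]
wrist_force: [0.1, 0.2, -0.4]
gripper_width: 0.995
```

```bash

python3 -c "
from h import *
go([.517,-.2305,.004])
d=shot('scene','s8.png')
s=sense();print(proj(d,s['tcp_pos']),proj(d,[.517,-.2305,.01]))
a=cv2.imread('pics/s8.png')[210:290,310:410]
cv2.imwrite('pics/c9.png',cv2.resize(a,None,fx=7,fy=7))"
```

```text
t 13.4 tcp [ 0.5132 -0.2236  0.0371] units [0.3  0.09 1.32] yaw of y -134.32 tilt [-7.0e-04  1.8e-03 -1.0e+00] F [ 0.1   0.21 -0.41] w 0.995
[355.00472929 247.04680983] [357.25083815 259.12659118]
```

View pics/c9.png

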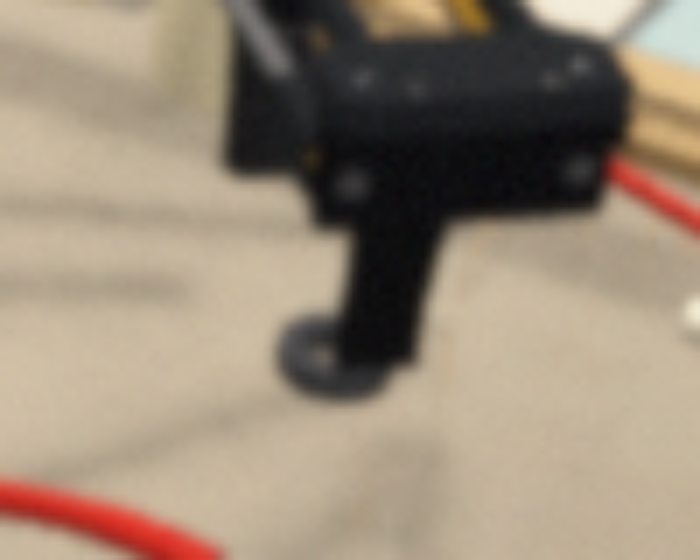

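>>> servo_tool([
  {"slide": [0.15,0.05,0.3],"spin": 0},
  {"slide": [0.15,0.05,0.3],"spin": 0},
  {"slide": [0,0,0.3],"spin": 0},
  {"slide": [0,0,0.15],"spin": 0},
  {"slide": [0,0,0],"spin": 0},
])

```text
time_s: 13.95
tcp_pos: [0.5191, -0.231, 0.0104]
ee_rot: [[0.717, -0.697, 0.003], [-0.697, -0.717, 0.001], [0.002, -0.003, -1.0]]
wrist_force: [-0.2, 0.7, 0.4]
gripper_width: 1.0
```

```bash

python3 -c "
from h import *
go([.517,-.2305,.004])
d=shot('scene','s9.png')
s=sense();print(proj(d,s['tcp_pos']))
a=cv2.imread('pics/s9.png')[210:290,310:410]
cv2.imwrite('pics/c10.png',cv2.resize(a,None,fx=7,fy=7))"
```

```text
t 13.95 tcp [ 0.5191 -0.231   0.0104] units [-0.08  0.04  0.26] yaw of y -134.22 tilt [ 3.3e-03  8.0e-04 -1.0e+00] F [-0.18  0.68  0.38] w 1.0
[358.04715786 258.43608182]
```

View pics/c10.png

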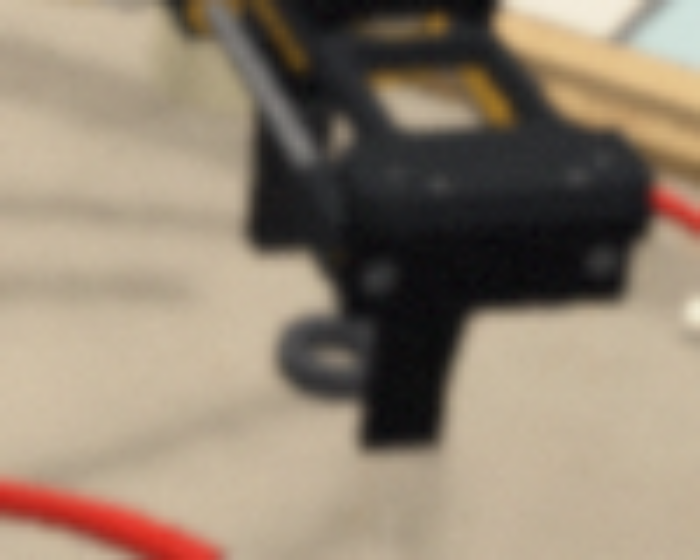

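```bash

python3 -c "
from h import *
d=optics.capture('scene');s=sense();R=s['ee_rot']
for k in(.0445,.0515,.0585):print(proj(d,s['tcp_pos']+R[:,1]*k))
print(proj(d,[.517,-.2305,.005]),proj(d,[.519,-.2295,.005]))"
```

```text
[365.94873074 271.94323381]
[367.25087581 274.21904808]
[368.57329836 276.53031356]
[356.97337294 261.15565396] [356.97401103 260.50932432]
```

>>> servo_tool([
  {"slide": [-0.04,0.02,0.15],"spin": 0},
  {"slide": [0,0,0.1],"spin": 0},
  {"slide": [0,0,0],"spin": 0},
])

```text
time_s: 14.35
tcp_pos: [0.5188, -0.2307, 0.0051]
ee_rot: [[0.717, -0.697, 0.006], [-0.697, -0.717, 0.0], [0.004, -0.004, -1.0]]
wrist_force: [-0.9, -0.3, 0.9]
gripper_width: 0.997
```

>>> servo_tool([
  {"slide": [0,0,0],"spin": 0},
  {"slide": [0,0,0],"spin": 0},
  {"slide": [0,0,0],"spin": 0},
  {"slide": [0,0,0],"spin": 0},
  {"slide": [0,0,0],"spin": 0},
  {"slide": [0,0,0],"spin": 0},
  {"slide": [0,0,0],"spin": 0},
], gripper=255)

```text
time_s: 15.05
tcp_pos: [0.5192, -0.2308, 0.0056]
ee_rot: [[0.717, -0.697, 0.007], [-0.697, -0.717, 0.0], [0.005, -0.005, -1.0]]
wrist_force: [-0.5, 0.6, -1.0]
gripper_width: 0.449
```

```bash

python3 -c "
from h import *
go([.517,-.2305,.16])"
```

```text
t 15.05 tcp [ 0.5192 -0.2308  0.0056] units [-0.04  0.02 -6.18] yaw of y -134.19 tilt [ 0.0071  0.     -1.    ] F [-0.47  0.59 -0.96] w 0.449
```

>>> servo_tool([
  {"slide": [0,0,0],"spin": 0},
  {"slide": [0,0,0],"spin": 0},
  {"slide": [0,0,0],"spin": 0},
  {"slide": [0,0,0],"spin": 0},
])

```text
time_s: 15.45
tcp_pos: [0.5191, -0.2308, 0.0056]
ee_rot: [[0.717, -0.697, 0.007], [-0.697, -0.717, 0.0], [0.005, -0.005, -1.0]]
wrist_force: [0.3, -0.3, -0.2]
gripper_width: 0.366
```

```bash

python3 -c "
from h import *
go([.517,-.2305,.16])"
```

```text
t 15.45 tcp [ 0.5191 -0.2308  0.0056] units [-0.04  0.02 -6.18] yaw of y -134.2 tilt [ 0.007  0.    -1.   ] F [ 0.31 -0.32 -0.21] w 0.366
```

>>> servo_tool([
  {"slide": [0,0,-0.4],"spin": 0},
  {"slide": [0,0,-0.8],"spin": 0},
  {"slide": [0,0,-1],"spin": 0},
  {"slide": [0,0,-1],"spin": 0},
  {"slide": [0,0,-1],"spin": 0},
  {"slide": [0,0,-1],"spin": 0},
  {"slide": [0,0,-0.6],"spin": 0},
  {"slide": [0,0,0],"spin": 0},
])

```text
time_s: 16.25
tcp_pos: [0.5171, -0.2308, 0.1598]
ee_rot: [[0.717, -0.697, 0.007], [-0.697, -0.717, -0.0], [0.005, -0.004, -1.0]]
wrist_force: [1.1, 0.5, -0.6]
gripper_width: 0.365
```

```bash

python3 -c "
from h import *
go([.547,.177,.16])
d=shot('scene','s10.png')
s=sense();R=s['ee_rot'];print(proj(d,s['tcp_pos']),proj(d,s['tcp_pos']+R[:,1]*.024))
a=cv2.imread('pics/s10.png')[160:240,310:410]
cv2.imwrite('pics/c11.png',cv2.resize(a,None,fx=7,fy=7))"
```

```text
t 16.25 tcp [ 0.5171 -0.2308  0.1598] units [-10.51 -12.53  -0.  ] yaw of y -134.2 tilt [ 6.5e-03 -1.0e-04 -1.0e+00] F [ 1.07  0.53 -0.57] w 0.365
[366.1356887  193.51330523] [370.86661884 199.57640669]
```

View pics/c11.png

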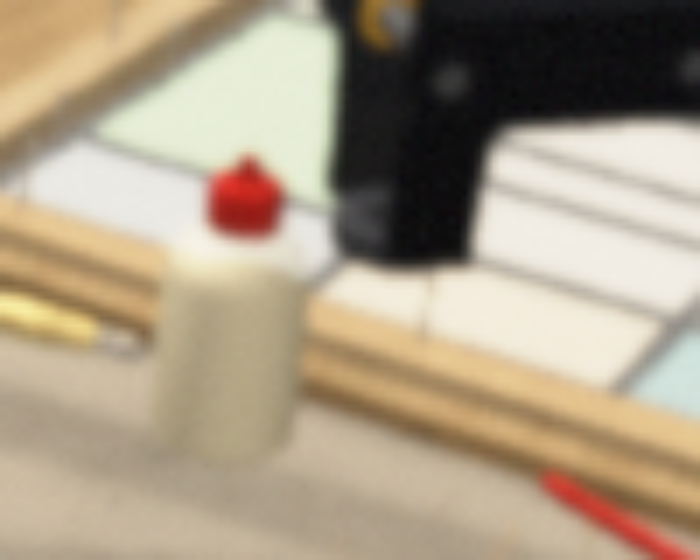

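>>> servo_tool([
  {"slide": [-0.75,-0.89,0],"spin": 0},
  {"slide": [-0.75,-0.89,0],"spin": 0},
  {"slide": [-0.75,-0.89,0],"spin": 0},
  {"slide": [-0.75,-0.89,0],"spin": 0},
  {"slide": [-0.75,-0.89,0],"spin": 0},
  {"slide": [-0.75,-0.89,0],"spin": 0},
  {"slide": [-0.75,-0.89,0],"spin": 0},
  {"slide": [-0.75,-0.89,0],"spin": 0},
  {"slide": [-0.75,-0.89,0],"spin": 0},
  {"slide": [-0.75,-0.89,0],"spin": 0},
])

```text
time_s: 17.3
tcp_pos: [0.5296, 0.0667, 0.1462]
ee_rot: [[0.71, -0.704, -0.019], [-0.705, -0.71, -0.001], [-0.013, 0.014, -1.0]]
wrist_force: [0.3, 0.1, -0.2]
gripper_width: 0.368
```

```bash

python3 -c "
from h import *
go([.547,.177,.14])"
```

```text
t 17.3 tcp [0.5296 0.0667 0.1462] units [-2.61 -3.63  0.23] yaw of y -134.79 tilt [-1.950e-02 -6.000e-04 -9.998e-01] F [ 0.29  0.12 -0.21] w 0.368
```

>>> servo_tool([
  {"slide": [-0.5,-0.7,-0.1],"spin": 0},
  {"slide": [-0.5,-0.7,-0.1],"spin": 0},
  {"slide": [-0.5,-0.7,0],"spin": 0},
  {"slide": [-0.5,-0.7,0],"spin": 0},
  {"slide": [-0.4,-0.6,0],"spin": 0},
  {"slide": [0,0,0],"spin": 0},
])

```text
time_s: 17.9
tcp_pos: [0.5424, 0.1754, 0.1423]
ee_rot: [[0.712, -0.702, -0.034], [-0.702, -0.712, -0.006], [-0.02, 0.028, -0.999]]
wrist_force: [0.1, -0.1, -0.3]
gripper_width: 0.364
```

```bash

python3 -c "
from h import *
go([.547,.177,.125])"
```

```text
t 17.9 tcp [0.5424 0.1754 0.1423] units [ 0.1  -0.19  0.68] yaw of y -134.59 tilt [-0.0339 -0.0065 -0.9994] F [ 0.12 -0.1  -0.33] w 0.364
```

>>> servo_tool([
  {"slide": [0.1,-0.12,0.1],"spin": 0},
  {"slide": [0,-0.07,0.2],"spin": 0},
  {"slide": [0,0,0.15],"spin": 0},
  {"slide": [0,0,0],"spin": 0},
])

```text
time_s: 18.3
tcp_pos: [0.546, 0.175, 0.1278]
ee_rot: [[0.71, -0.703, -0.038], [-0.704, -0.71, -0.009], [-0.021, 0.033, -0.999]]
wrist_force: [0.4, -1.0, -0.2]
gripper_width: 0.371
```

```bash

python3 -c "
from h import *
go([.547,.177,.108])
d=shot('scene','s11.png')
s=sense();R=s['ee_rot'];print(proj(d,s['tcp_pos']))
a=cv2.imread('pics/s11.png')[130:200,180:264]
cv2.imwrite('pics/c12.png',cv2.resize(a,None,fx=8,fy=8))"
```

```text
t 18.3 tcp [0.546  0.175  0.1278] units [-0.01 -0.11  0.79] yaw of y -134.7 tilt [-0.0384 -0.0087 -0.9992] F [ 0.39 -0.96 -0.25] w 0.371
[218.04948687 153.31090355]
```

View pics/c12.png

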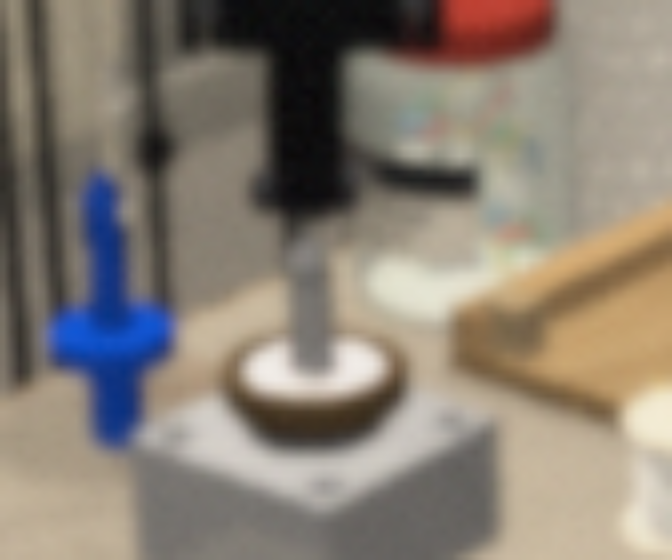

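>>> servo_tool([
  {"slide": [0.02,-0.11,0.2],"spin": 0},
  {"slide": [0,0,0.2],"spin": 0},
  {"slide": [0,0,0],"spin": 0},
])

```text
time_s: 18.65
tcp_pos: [0.5484, 0.1759, 0.1176]
ee_rot: [[0.709, -0.704, -0.037], [-0.705, -0.71, -0.008], [-0.021, 0.032, -0.999]]
wrist_force: [0.1, 0.4, -0.4]
gripper_width: 0.369
```

```bash

python3 -c "
from h import *
go([.547,.177,.098])"
```

```text
t 18.65 tcp [0.5484 0.1759 0.1176] units [-0.05 -0.02  0.79] yaw of y -134.76 tilt [-0.0374 -0.0081 -0.9993] F [ 0.09  0.41 -0.39] w 0.369
```

>>> servo_tool([
  {"slide": [-0.04,-0.02,0.15],"spin": 0},
  {"slide": [0,0,0.15],"spin": 0},
  {"slide": [0,0,0],"spin": 0},
])

```text
time_s: 18.95
tcp_pos: [0.5477, 0.177, 0.1095]
ee_rot: [[0.709, -0.704, -0.037], [-0.704, -0.71, -0.008], [-0.021, 0.032, -0.999]]
wrist_force: [-0.2, 0.6, -0.6]
gripper_width: 0.369
```

```bash

python3 -c "
from h import *
go([.547,.177,.098])
d=shot('scene','s12.png')
a=cv2.imread('pics/s12.png')[130:200,180:264]
cv2.imwrite('pics/c13.png',cv2.resize(a,None,fx=8,fy=8))"
```

```text
t 18.95 tcp [0.5477 0.177  0.1095] units [-0.01  0.    0.46] yaw of y -134.76 tilt [-0.0373 -0.0081 -0.9993] F [-0.2   0.56 -0.65] w 0.369
```

View pics/c13.png

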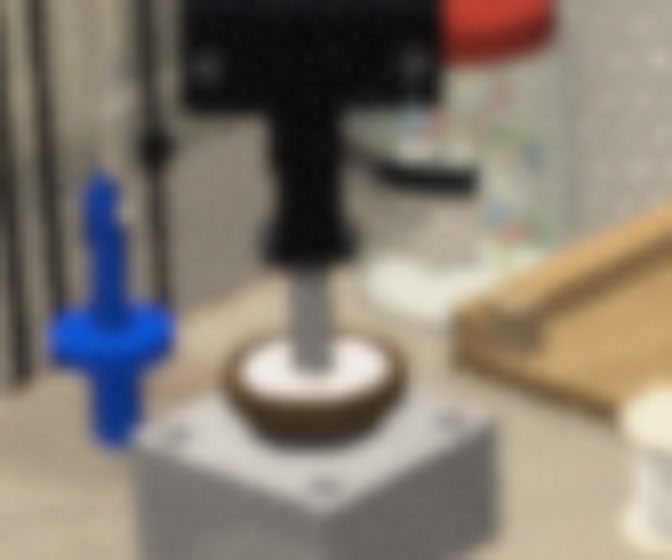

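>>> servo_tool([
  {"slide": [0,-0.01,0.2],"spin": 0},
  {"slide": [0,-0.01,0.2],"spin": 0},
  {"slide": [0.01,-0.01,0.2],"spin": 0},
  {"slide": [0,0,0],"spin": 0},
])

```text
time_s: 19.4
tcp_pos: [0.5476, 0.1772, 0.0936]
ee_rot: [[0.71, -0.704, -0.038], [-0.704, -0.71, -0.008], [-0.021, 0.032, -0.999]]
wrist_force: [0.5, -0.7, 0.0]
gripper_width: 0.368
```

```bash

python3 -c "
from h import *
go([.547,.177,.074])"
```

```text
t 19.4 tcp [0.5476 0.1772 0.0936] units [ 0.   -0.    0.78] yaw of y -134.75 tilt [-0.0376 -0.0083 -0.9993] F [ 0.51 -0.69  0.05] w 0.368
```

>>> servo_tool([
  {"slide": [0,-0.01,0.2],"spin": 0},
  {"slide": [0,-0.01,0.2],"spin": 0},
  {"slide": [0.01,-0.01,0.2],"spin": 0},
  {"slide": [0,0,0.1],"spin": 0},
  {"slide": [0,0,0],"spin": 0},
])

```text
time_s: 19.9
tcp_pos: [0.5477, 0.1774, 0.0742]
ee_rot: [[0.71, -0.704, -0.038], [-0.704, -0.71, -0.009], [-0.021, 0.033, -0.999]]
wrist_force: [-0.1, 0.2, -0.7]
gripper_width: 0.369
```

```bash

python3 -c "
from h import *
go([.547,.177,.073])"
```

```text
t 19.9 tcp [0.5477 0.1774 0.0742] units [-0.01  0.03  0.05] yaw of y -134.75 tilt [-0.0378 -0.0085 -0.9993] F [-0.13  0.23 -0.65] w 0.369
```

>>> servo_tool([
  {"slide": [0,0,0.03],"spin": 0},
  {"slide": [0,0,0],"spin": 0},
  {"slide": [0,0,0],"spin": 0},
  {"slide": [0,0,0],"spin": 0},
  {"slide": [0,0,0],"spin": 0},
  {"slide": [0,0,0],"spin": 0},
  {"slide": [0,0,-0.4],"spin": 0},
  {"slide": [0,0,-1],"spin": 0},
  {"slide": [0,0,-0.8],"spin": 0},
  {"slide": [0,0,0],"spin": 0},
], gripper=0)

```text
time_s: 20.9
tcp_pos: [0.5511, 0.1783, 0.1329]
ee_rot: [[0.71, -0.703, -0.035], [-0.704, -0.71, -0.008], [-0.019, 0.03, -0.999]]
wrist_force: [0.2, -0.4, 0.2]
gripper_width: 0.999
```

```bash

python3 -c "
from h import *
go([.547,.177,.084])
d=shot('scene','s13.png')
a=cv2.imread('pics/s13.png')[130:200,180:264]
cv2.imwrite('pics/c14.png',cv2.resize(a,None,fx=8,fy=8))"
```

```text
t 20.9 tcp [0.5511 0.1783 0.1329] units [-0.04  0.09  1.96] yaw of y -134.71 tilt [-0.0347 -0.0079 -0.9994] F [ 0.15 -0.39  0.21] w 0.999
```

View pics/c14.png

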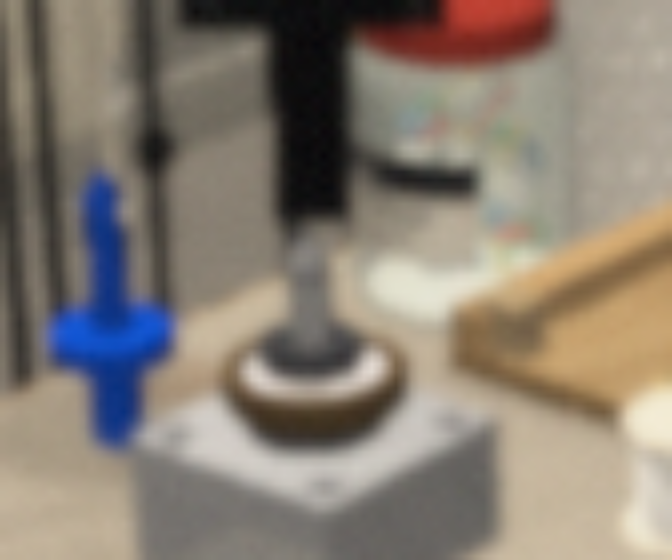

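>>> servo_tool([
  {"slide": [-0.04,0.08,0.4],"spin": 0},
  {"slide": [0,0,0.4],"spin": 0},
  {"slide": [0,0,0.4],"spin": 0},
  {"slide": [0,0,0.4],"spin": 0},
  {"slide": [0,0,0],"spin": 0},
])

```text
time_s: 21.45
tcp_pos: [0.5431, 0.1753, 0.0842]
ee_rot: [[0.709, -0.704, -0.045], [-0.705, -0.709, -0.012], [-0.023, 0.04, -0.999]]
wrist_force: [-0.5, -0.4, -0.1]
gripper_width: 0.998
```

```bash

python3 -c "
from h import *
go([.547,.177,.081])"
```

```text
t 21.45 tcp [0.5431 0.1753 0.0842] units [ 0.07 -0.16  0.12] yaw of y -134.79 tilt [-0.0447 -0.012  -0.9989] F [-0.5  -0.42 -0.12] w 0.998
```

>>> servo_tool([
  {"slide": [0.07,-0.16,-0.2],"spin": 0},
  {"slide": [0,0,0],"spin": -0.9},
  {"slide": [0,0,0],"spin": -0.9},
  {"slide": [0,0,0],"spin": -0.9},
  {"slide": [0,0,0],"spin": -0.9},
  {"slide": [0,0,0],"spin": -0.9},
  {"slide": [0,0,0],"spin": -0.9},
  {"slide": [0,0,0],"spin": 0},
])

```text
time_s: 22.25
tcp_pos: [0.5525, 0.1789, 0.092]
ee_rot: [[0.999, 0.004, -0.039], [0.003, -1.0, -0.011], [-0.039, 0.011, -0.999]]
wrist_force: [-0.3, -0.8, -0.4]
gripper_width: 0.999
```

```bash

python3 -c "
from h import *
go([.547,.177,.081]);s=sense();print(s['joints'],s['ee_rot'])"
```

```text
t 22.25 tcp [0.5525 0.1789 0.092 ] units [-0.2   0.07  0.45] yaw of y -89.79 tilt [-0.0389 -0.011  -0.9992] F [-0.34 -0.82 -0.43] w 0.999
[ 33.52889633  25.96825075 -13.54378254  -0.88499537 -52.69754643
  57.22137336] [[ 0.99923718  0.0037086  -0.03887561]
 [ 0.00328242 -0.99993388 -0.01102098]
 [-0.03891391  0.01088497 -0.99918328]]
```

>>> servo_tool([
  {"slide": [-0.1,0.03,0.15],"spin": 0},
  {"slide": [-0.08,0.03,0.15],"spin": 0},
  {"slide": [0,0,0.1],"spin": 0},
  {"slide": [0,0,0],"spin": 0},
])

```text
time_s: 22.65
tcp_pos: [0.5479, 0.1775, 0.082]
ee_rot: [[0.999, -0.003, -0.038], [-0.003, -1.0, -0.01], [-0.038, 0.011, -0.999]]
wrist_force: [-0.5, -0.5, -0.3]
gripper_width: 1.003
```

```bash

python3 -c "
from h import *
go([.547,.177,.081])
d=shot('scene','s14.png')
a=cv2.imread('pics/s14.png')[120:200,170:270]
cv2.imwrite('pics/c15.png',cv2.resize(a,None,fx=7,fy=7))"
```

```text
t 22.65 tcp [0.5479 0.1775 0.082 ] units [-0.03  0.02  0.04] yaw of y -90.17 tilt [-0.0377 -0.0104 -0.9992] F [-0.47 -0.45 -0.33] w 1.003
```

View pics/c15.png

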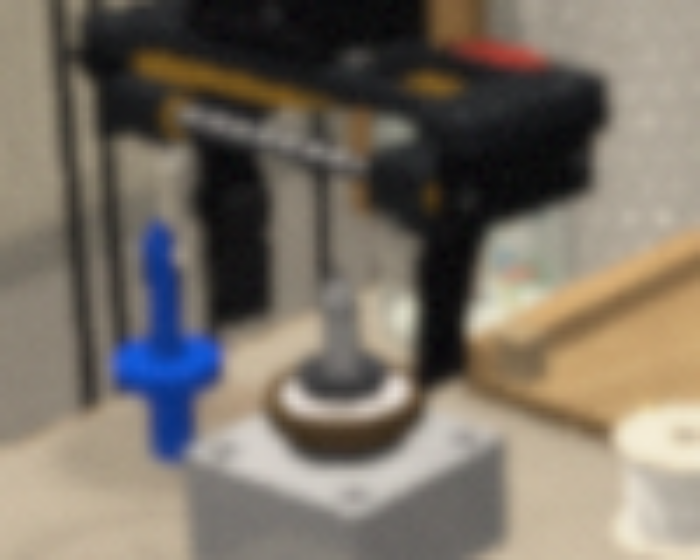

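>>> servo_tool([
  {"slide": [-0.02,0.02,0],"spin": 0},
  {"slide": [0,0,0],"spin": 0},
  {"slide": [0,0,0],"spin": 0},
  {"slide": [0,0,0],"spin": 0},
  {"slide": [0,0,0],"spin": 0},
  {"slide": [0,0,0],"spin": 0},
  {"slide": [0,0,0],"spin": 0},
  {"slide": [0,0,0],"spin": 0},
  {"slide": [0,0,0],"spin": 0},
  {"slide": [0,0,0],"spin": 0},
], gripper=255)

```text
time_s: 23.7
tcp_pos: [0.5478, 0.1771, 0.0825]
ee_rot: [[0.999, -0.003, -0.037], [-0.004, -1.0, -0.01], [-0.037, 0.01, -0.999]]
wrist_force: [0.2, -2.6, 0.6]
gripper_width: 0.175
```

>>> servo_tool([
  {"slide": [0,0,0],"spin": 0},
  {"slide": [0,0,0],"spin": 0},
  {"slide": [0,0,0],"spin": 0},
  {"slide": [0,0,0],"spin": 0},
  {"slide": [0,0,0],"spin": 0},
  {"slide": [0,0,0],"spin": 0},
])

```text
time_s: 24.3
tcp_pos: [0.5478, 0.1766, 0.0825]
ee_rot: [[0.999, -0.004, -0.037], [-0.004, -1.0, -0.011], [-0.037, 0.011, -0.999]]
wrist_force: [0.7, -1.1, -0.2]
gripper_width: 0.149
```

```bash

python3 -c "
from h import *
go([.547,.177,.2])
d=shot('scene','s15.png')
a=cv2.imread('pics/s15.png')[120:200,170:270]
cv2.imwrite('pics/c16.png',cv2.resize(a,None,fx=7,fy=7))"
```

```text
t 24.3 tcp [0.5478 0.1766 0.0825] units [-0.21  0.03 -4.7 ] yaw of y -90.22 tilt [-0.0371 -0.0107 -0.9993] F [ 0.71 -1.08 -0.21] w 0.149
```

View pics/c16.png

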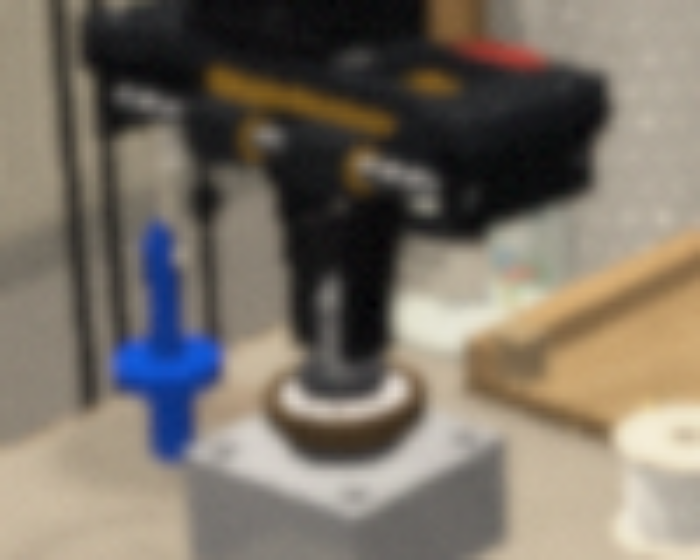

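>>> servo_tool([
  {"slide": [0,0,-0.1],"spin": 0},
  {"slide": [-0.01,0,-0.2],"spin": 0},
  {"slide": [-0.01,0,-0.2],"spin": 0},
  {"slide": [-0.01,0,-0.2],"spin": 0},
  {"slide": [-0.01,0,-0.2],"spin": 0},
  {"slide": [0,0,0],"spin": 0},
])

```text
time_s: 24.95
tcp_pos: [0.5461, 0.1769, 0.104]
ee_rot: [[0.999, -0.005, -0.041], [-0.005, -1.0, -0.011], [-0.041, 0.011, -0.999]]
wrist_force: [0.6, 0.6, -5.5]
gripper_width: 0.149
```

```bash

python3 -c "
from h import *
go([.5478,.1766,.19])
d=shot('scene','s16.png')
a=cv2.imread('pics/s16.png')[120:200,170:270]
cv2.imwrite('pics/c17.png',cv2.resize(a,None,fx=7,fy=7))"
```

```text
t 24.95 tcp [0.5461 0.1769 0.104 ] units [-0.07  0.05 -3.44] yaw of y -90.28 tilt [-0.041  -0.011  -0.9991] F [ 0.58  0.56 -5.53] w 0.149
```

View pics/c17.png

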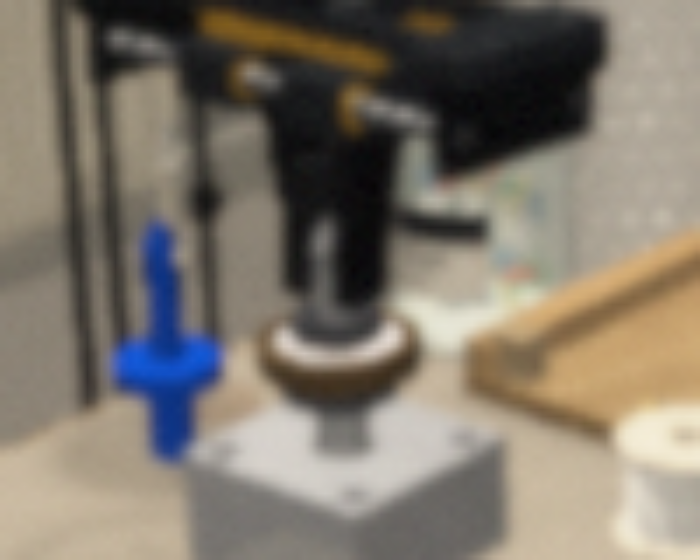

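>>> servo_tool([
  {"slide": [0.03,0,-0.2],"spin": 0},
  {"slide": [0,0,-0.2],"spin": 0},
  {"slide": [0,0,-0.2],"spin": 0},
  {"slide": [0,0,-0.2],"spin": 0},
  {"slide": [0,0,0],"spin": 0},
])

```text
time_s: 25.5
tcp_pos: [0.5466, 0.1766, 0.125]
ee_rot: [[0.999, -0.005, -0.044], [-0.006, -1.0, -0.012], [-0.044, 0.012, -0.999]]
wrist_force: [0.8, -0.9, -4.7]
gripper_width: 0.152
```

```bash

python3 -c "
from h import *
go([.5478,.1766,.19])"
```

```text
t 25.5 tcp [0.5466 0.1766 0.125 ] units [-0.07  0.03 -2.6 ] yaw of y -90.31 tilt [-0.0438 -0.012  -0.999 ] F [ 0.81 -0.9  -4.65] w 0.152
```

>>> servo_tool([
  {"slide": [0,0,-0.3],"spin": 0},
  {"slide": [-0.01,0,-0.4],"spin": 0},
  {"slide": [-0.01,0,-0.4],"spin": 0},
  {"slide": [-0.01,0,-0.4],"spin": 0},
  {"slide": [-0.01,0,-0.4],"spin": 0},
  {"slide": [-0.01,0,-0.4],"spin": 0},
  {"slide": [0,0,-0.3],"spin": 0},
  {"slide": [0,0,0],"spin": 0},
  {"slide": [0,0,0],"spin": 0},
])

```text
time_s: 26.4
tcp_pos: [0.5482, 0.1775, 0.197]
ee_rot: [[0.999, -0.006, -0.043], [-0.006, -1.0, -0.011], [-0.043, 0.011, -0.999]]
wrist_force: [0.3, -0.4, -5.1]
gripper_width: 0.151
```

```bash

python3 -c "
from h import *
go([.5478,.1766,.19])
d=shot('scene','s17.png');shot('top','t17.png')
a=cv2.imread('pics/s17.png')[90:190,160:280]
cv2.imwrite('pics/c18.png',cv2.resize(a,None,fx=6,fy=6))"
```

```text
t 26.4 tcp [0.5482 0.1775 0.197 ] units [-0.01  0.03  0.28] yaw of y -90.32 tilt [-0.0427 -0.0108 -0.999 ] F [ 0.29 -0.4  -5.09] w 0.151
```

View pics/c18.png

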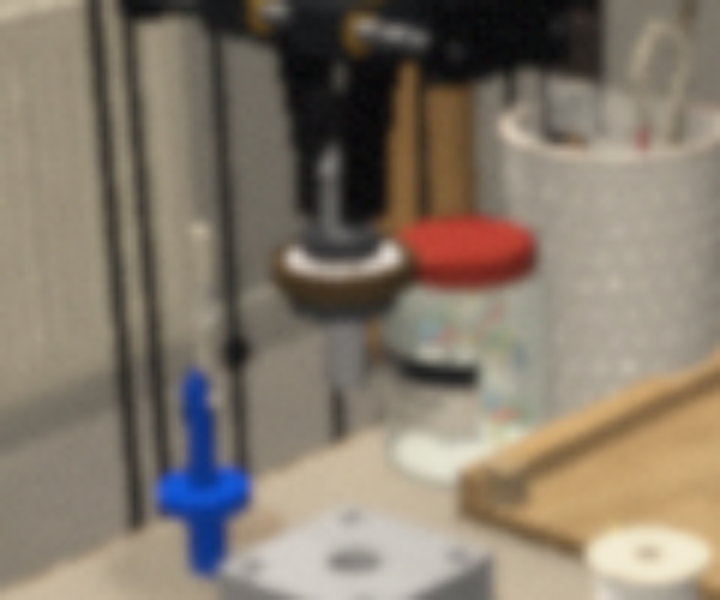

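View pics/t17.png

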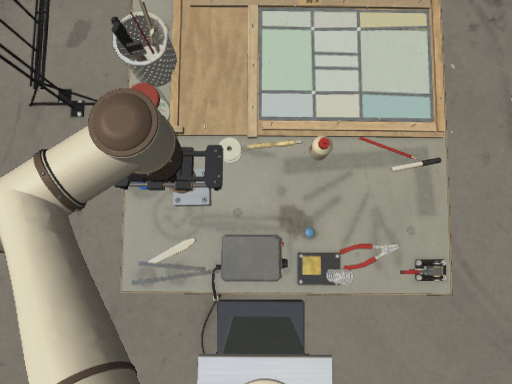

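```bash

python3 -c "
from h import *
go([.5478,.1766,.19]); s=sense(); print(s['joint_velocities'])
d=optics.capture('scene')
b=s['tcp_pos'].copy(); dz=b[2]-.0825
for z in(.111,.077,.045,.011): print(z,proj(d,[b[0],b[1],z+dz]), (proj(d,[b[0],b[1],z+dz])-[160,90])*6)
e=cv2.imread('pics/s17.png')
for r_ in (143,146,149,152,154): print(r_, e[r_,205:230].mean(1).astype(int))
"
```

```text
t 26.5 tcp [0.5483 0.1774 0.1967] units [-0.01  0.03  0.27] yaw of y -90.32 tilt [-0.0429 -0.0112 -0.999 ] F [-0.64  0.09 -4.87] w 0.15
[-0.06354021  0.27329048 -0.40571326 -0.10229028 -0.02746514 -0.05532145]
0.111 [216.3505929  114.67918628] [338.10355739 148.0751177 ]
0.077 [216.91540413 128.41669483] [341.4924248  230.50016897]
0.045 [217.43162153 140.97030282] [344.58972917 305.82181693]
0.011 [217.96447335 153.92644554] [347.78684011 383.55867325]
143 [106 103 105 102  96  90  84  76  70  70  71  77  75  78  73  68  67  77
  87  95 110 118 124 131 133]
146 [105 107 108 110 113 120 124 125 124 113 113 117 116 114 110 102  92  90
  91 101 110 115 123 124 131]
149 [127 129 128 129 129 128 128 130 122 113 113 116 117 114 110  91  78  71
  72  68  68  74  81  94 120]
152 [130 127 128 128 128 128 125 126 119 108 108 113 118 117 107  99  95 104
 108 106  97  79  60  46  35]
154 [128 126 127 126 129 126 127 125 123 114  95  98 109 116 114 108 112 119
 121 125 119 113 108 107 100]
```

```bash

python3 -c "
from h import *
for i in range(4):
    for k in range(2): optics.capture('scene')
    go([.5478,.1766,.19])
shot('scene','s18.png')
a=cv2.imread('pics/s18.png')[90:190,160:280]
cv2.imwrite('pics/c19.png',cv2.resize(a,None,fx=6,fy=6))"
```

```text
t 26.65 tcp [0.5481 0.1774 0.1964] units [-0.    0.03  0.26] yaw of y -90.31 tilt [-0.0436 -0.0116 -0.999 ] F [-0.05  0.67 -3.43] w 0.148
t 26.75 tcp [0.5483 0.1774 0.1965] units [-0.01  0.03  0.26] yaw of y -90.31 tilt [-0.0432 -0.0115 -0.999 ] F [-0.15  0.36 -4.96] w 0.153
t 26.85 tcp [0.5484 0.1775 0.1967] units [-0.01  0.03  0.27] yaw of y -90.31 tilt [-0.0428 -0.0113 -0.999 ] F [-0.44  0.25 -5.28] w 0.152
t 26.95 tcp [0.5484 0.1775 0.1969] units [-0.01  0.03  0.28] yaw of y -90.31 tilt [-0.0425 -0.0111 -0.999 ] F [ 0.08 -1.2  -4.66] w 0.151
```

View pics/c19.png

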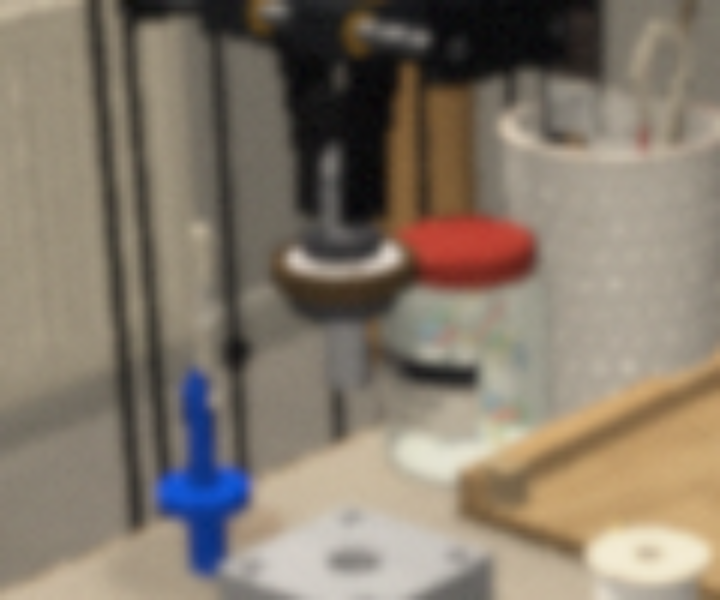

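Steady, lean well under 0.1 rad, wheel and collar home. Handing in.

```bash
python3 -c "
from h import *
r.finish_job(); go([.5478,.1766,.19])"
```

```text
the job is handed in; nothing more can be done
the job is handed in; nothing more can be done
```

The wheel and then the collar are seated on the grey spindle, and the arm is holding the whole assembly above the block by its bare shaft. I handed the job in at about 27 s; it gives no verdict.

**Last checks before handing in:**
- **Seating:** in the final close-up the wheel lies flat on the flange and the collar flat on the wheel. I judged this by eye from the camera view, not by measurement.
- **Height:** the lower end is about 80 mm above the block's top, worked out from the lift and matching the picture.
- **Steadiness:** over the last 0.4 s the tool position wandered about 0.5 mm. The wrist force stayed around 5 N, which is the weight of the assembly. The gripper opening was steady at about 0.15.
- **Bystanders:** in the last top view the spool, bottle and pliers are where they started, judged by eye. I steered clear of the blue look-alike.

**What was not perfect:** the tool's tilt drifted during the moves, to about 0.044 rad at the end. I turned the gripper 45° before the final grip so that most of that tilt ran along the pads and would not lean the spindle. The picture suggests the spindle leans roughly 0.03 to 0.04 rad, within the 0.1 rad limit.

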